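# Engage the drive on the side of the movement holder

### The job

The shift lever of the small test drive stands in neutral, the middle notch of its gate. Squeeze the two spring buttons on its head together, lift the head clear of the notch, swing the lever to the side where the movement holder (not the round box) stands and let it drop fully home in that end notch, then let go. Do not force the lever sideways through the gate, and leave everything else on the table where it is.

Things in the scene. Friction and masses are not known exactly. Their poses are not given: they have to be found in the camera images.
- drive: Grey bench drive, fixed, base plate 120 x 156 x 10 mm (x -90 to +30 mm, y +-78 mm), with an arched steel gate: two parallel cheeks, 40 mm over both, 126 mm high, three notches. Origin on the table under the lever's pivot; x points away from its front, y to its left, z up. The lever swings in the y-z plane about a pivot 20 mm above the origin. Two stations in front at x -60, y +-42 mm.
- lever (a joint): Angle of the shift lever about its pivot, rad; 0 is upright (middle notch, neutral), positive leans to the drive's left (+y). End notches at +0.35 and -0.35, end stops at +-0.37; about 0.025 rad of play either way in a notch. Light friction: the lever stays where it is left.
- lift (a joint): How far the head is lifted along the lever, m: 0 fully home, stop at 0.020. A spring pulls it home (4 N at rest, 7 N at the top). Its cross pin clears the notches from 0.0115 up. Latched at 0 (2.5 mm of play) unless both buttons are pressed in by 3 mm or more. Let go anywhere it falls by itself, fully home if over a notch.
- button_front (a joint): Travel of the button on the head's front (-x) face, m; 0 is out, 0.008 fully in; spring 1.4 N at rest to 4.2 N fully in.
- button_back (a joint): The same for the button on the back (+x) face.
- lever_head (a point): Centre of the black lever head, midway between its two grey buttons, 166 mm from the pivot when home. Head 30 x 30 x 32 mm, this point at mid-height; the buttons (faces 20 x 20 mm) stand out of its two x faces: 48 mm over both when out, 32 mm fully in. x runs through both buttons, parallel to the drive's x; z runs up the lever. Under it a yoke 34 x 26 mm, then the gate; all sides are free.
- neutral_notch (a point): Middle notch: place of the lever's 10 mm cross pin there, 100 mm from the pivot.
- left_notch (a point): End notch on the drive's left (+y): place of the cross pin there.
- right_notch (a point): End notch on the drive's right (-y): place of the cross pin there.
- holder: Movement holder: two pale metal bars joined by screws, 54 x 62 x 16 mm, fixed in one of the two stations in front of the drive (12 mm above the table); origin at the centre of its underside. Its side (drive y above or below 0) is the side to engage.
- box_round: Closed round box, 42 mm across, 20 mm high, fixed in the other station; origin at the centre of its underside.
- loupe: Black waisted eye loupe, 35 mm across, 39 mm high, standing loose on the right of the table; leave it alone. Origin at the centre of its underside.
- tape: Roll of masking tape, 52 mm across, 18 mm high, lying loose on the right of the table; leave it alone. Origin at the centre of its underside.

How it is judged:
By the outcome, as a careful person would: the job done as asked, in the order asked, and still so for the second after the job is handed in, with the robot touching nothing.
It also fails if it takes over 32 s, if anything falls off the work surface, if the arm or the gripper's body presses on something with over 40 N, if the wrist force passes 120 N, or if a joint passes its speed limit or range.

### The arm

A 6-joint arm with a two-finger parallel gripper is mounted at the origin on a cart in front of the work surface, level with it; the furniture and walls round the work are solid. World frame = base frame: x ahead of the robot, y to its left, z up, the work surface at z = 0. Lengths are in m, angles in degrees, forces in N, time in s.
With the tool pointing down it reaches from about 0.275 to 0.85 m from the base axis. Payload 19 kg.
Tool frame: the origin (TCP) lies at the very end of the fingers, on their centre line; the grasp point (between the pads) lies 19 mm behind it; x points along the fingers, z is the direction in which the jaws open and shut, and the axes are right-handed (so a half turn about x gives the same grasp; the last joint's range is limited). The gripper opens to 85 mm and grips with 20 to 120 N. Pads are 22 mm wide; open, the fingers measure 114 mm over their backs; the gripper's body (76 mm by 85 mm) begins 54 mm behind the grasp point. The pads swing forward as they close: fully open they stand 13 mm farther back than shut.
Start: joints at [-72.135, 8.623, 82.357, -0, 89.026, -7.678], TCP at [0.248, -0.519, 0.231] pointing down, gripper open.
Joint ranges: [-160.23, 160.23], [-39.13, 120.54], [6.94, 153.29], [-79.49, 259.48], [9.18, 160.14], [-161.06, 161.06]. Speed limits (degrees/s): [108.29, 108.29, 127.2, 172.46, 172.46, 172.46].

### API

Orientations are given as [roll, pitch, yaw] about the fixed x, y, z axes, in that order (R = Rz(yaw) Ry(pitch) Rx(roll)).
In Python, from plant import * gives the robot as it stands.
- The arm moves only by the tool play_rows, never from a script. Its argument "moves" is a list of rows, each an object of numbers: "tx", "ty", "tz": the shift along the tool's x, y, z in m; "roll": the turn about the tool's x in rad; "jaw": the opening, from 0 (shut) to 1 (fully open). In form: [{"tx": .., "ty": .., "tz": .., "roll": .., "jaw": ..}, ...]. A call has exactly 10 rows; each row shifts and turns the commanded pose from where the row before left it, along the tool's axes as they then stand; what a row does not reach is not made up. A row lasts 1/12 s, in which the tool goes at most 41.7 mm and 7.16 degrees, less where a joint would pass 70% of its speed; a pose out of reach is approached as far as the arm can. A call is refused whole if a number of a shift passes 0.0417 or a number of a turn 0.125, either way. A call with a gripper value outside its range is refused whole. The fingers move at their own pace and stop on an object; "squeeze" is the grip in N (left out, the last holds). Time passes only in rows, so rows that do not move let the fingers close, or fill a call up. It gives the time, the measured TCP pose, the force and the opening at its end, in the units of the state.
- observe(): the state, without advancing time (a new reading comes with each control period).
- capture(name): name is "side" or "top"; returns the picture (400x640x3 uint8, blue, green, red); there is no depth.
- camera_info(name): a dict with "K" (3x3 intrinsics, pixels), "R" (3x3) and "t" (3): a world point X has camera coordinates R X + t. Camera axes: x right, y down, z forward; pixel columns grow to the right and rows downward; lengths in m; the calibration is good to about 2 mm. A picture is of the moment at which its call begins. camera_info takes no time and is no camera call.
- finish_job(): hands the job in, once; it reports no verdict.
Trained networks look in the newest picture that a camera, given by its name, has taken for a name from the list of things; names that differ only in an ending like _2 or _b are one class to them, and where a whole thing is asked for, a point or a joint stands for the part that bears it (a point fixed in the world has none). Each returns a list of dicts, best first, with "score" (0 to 1); they miss things now and then, are a little off and sometimes report something else, mostly with a low value. They report only what shows in the picture. A call takes as long as a camera call.
- regions_of(query, camera): "region" (400x640 bool, what is visible of it) and "uv" ([column, row] in pixels, amid what is visible of it).
- landmark_of(query, camera): "uv" ([column, row] in pixels: a listed point, or the origin of a listed thing).
The state is a dict: "time": time; "joint_positions": joint angles; "qvel": joint speeds; "joint_torque": joint torques, N m; "ee_pos": TCP position; "eef_rot": TCP orientation; "force": force on the tool from outside, world axes, zero at the start; "torque": the same for the moment, N m; "opening": finger opening in m.
Only numpy, scipy, OpenCV 4.12 (cv2) and the standard library are available. Lean on these libraries where they do the work, as an engineer would, in place of code of your own. Each camera call takes 0.05 s, during which the arm holds its last target. There are 200 camera calls.

## Working session

There is one attempt and no reset: what is moved stays moved. The work goes in short steps, Python scripts to look and compute and a tool call to move; the robot and the scene stay as the last step left them, time stands still between calls to the robot, and variables do not carry over. Pictures are saved under pics/ and viewed, about 8 in all and at most 12, crops included, and the job is handed in when it is done.

Besides the shell and the picture viewer there is one more tool, called after ">>>" by a JSON object that holds its "api" and its "payload". play_rows: Moves the arm, as the interface text tells. Its arguments: {"type":"object","properties":{"moves":{"type":"array","items":{"type":"object","properties":{"tx":{"type":"number"},"ty":{"type":"number"},"tz":{"type":"number"},"roll":{"type":"number"},"jaw":{"type":"number"}}}},"squeeze":{"type":"number"}},"required":["moves"]}

```bash
mkdir -p pics; cat > h.py <<'E'
from plant import *
import numpy as np, cv2
def tri(uvs):
    A=[];b=[]
    for c,uv in uvs.items():
        i=camera_info(c);P=np.array(i["K"])@np.c_[np.array(i["R"]),np.array(i["t"])]
        for k in (0,1):
            r=uv[k]*P[2]-P[k];A.append(r[:3]);b.append(-r[3])
    x,res,_,_=np.linalg.lstsq(np.array(A),np.array(b),rcond=None);return x
def proj(c,X):
    i=camera_info(c);p=np.array(i["K"])@(np.array(i["R"])@np.array(X)+np.array(i["t"]));return p[:2]/p[2]
def onplane(c,uv,z):
    i=camera_info(c);R=np.array(i["R"]);C=-R.T@np.array(i["t"]);d=R.T@np.linalg.solve(np.array(i["K"]),[*uv,1]);return C+d*(z-C[2])/d[2]
E
python3 - <<'E'
from h import *
for c in("side","top"):
    cv2.imwrite(f"pics/{c}0.png",capture(c))
    i=camera_info(c);R=np.array(i["R"]);print(c,(-R.T@np.array(i["t"])).round(3),R[2].round(2))
L={}
for n in("lever_head","neutral_notch","left_notch","right_notch","drive","holder","box_round","loupe","tape"):
    d={}
    for c in("side","top"):
        r=landmark_of(n,c)
        if r: d[c]=r[0]["uv"];print(n,c,np.round(r[0]["uv"],1),round(r[0]["score"],2),onplane(c,r[0]["uv"],0.012 if n in("holder","box_round") else 0).round(3))
    if len(d)==2:
        x=tri(d);print("   ",x.round(4),[np.round(proj(c,x)-d[c],1) for c in d])
s=observe();print(s["time"],s["ee_pos"],s["eef_rot"],s["opening"])
E
```

```text
side [0.233 0.604 0.629] [ 0.27 -0.77 -0.58]
top [ 0.363 -0.049  0.984] [ 0.13 -0.01 -0.99]
lever_head side [273.7 198.5] 0.78 [ 0.625 -0.202  0.   ]
lever_head top [277.6 175.6] 0.81 [0.544 0.048 0.   ]
    [0.5112 0.0307 0.1819] [array([0.2, 0. ]), array([-0.1, -0.2])]
neutral_notch side [276.8 224.8] 0.93 [ 0.573 -0.107  0.   ]
neutral_notch top [277.8 182.2] 0.93 [0.527 0.048 0.   ]
    [0.5054 0.0352 0.1262] [array([-0.1, -0. ]), array([0. , 0.1])]
left_notch side [267.5 240.3] 0.71 [ 0.57  -0.049  0.   ]
left_notch top [280.6 182.9] 0.28 [ 0.525  0.04  -0.   ]
    [0.5193 0.0354 0.082 ] [array([3.3, 0.6]), array([-1. , -3.3])]
right_notch top [294.1 183.9] 0.65 [0.522 0.005 0.   ]
drive side [274.9 275.5] 0.85 [0.509 0.045 0.   ]
drive top [282.2 190.5] 0.91 [0.504 0.036 0.   ]
    [ 0.5094  0.0374 -0.0076] [array([1.5, 0.3]), array([-0.4, -1.4])]
holder side [292.9 290. ] 0.91 [0.456 0.078 0.012]
holder top [265.6 211.9] 0.53 [0.447 0.076 0.012]
    [0.4516 0.0776 0.0125] [array([2. , 0.3]), array([-0.5, -1.9])]
box_round side [311.6 266.6] 0.87 [0.445 0.005 0.012]
box_round top [295.6 212.6] 0.69 [ 0.445 -0.001  0.012]
    [ 0.4462 -0.0007  0.0063] [array([0.1, 0. ]), array([-0. , -0.1])]
loupe side [359.  219.7] 0.65 [ 0.398 -0.198  0.   ]
loupe top [371.2 230.3] 0.6 [ 0.402 -0.198  0.   ]
    [ 3.998e-01 -1.979e-01 -2.000e-04] [array([-0.6, -0.1]), array([0.1, 0.7])]
tape side [343.2 195.6] 0.79 [ 0.463 -0.281  0.   ]
tape top [404.7 205.9] 0.74 [ 0.466 -0.287  0.   ]
    [ 0.4658 -0.2878 -0.0047] [array([-0.2, -0. ]), array([0.1, 0.3])]
1.0 [ 0.24788398 -0.51877085  0.23126207] [167.04068092  89.99181577 102.58108701] 0.08546681177002288
```

```bash
python3 - <<'E'
import cv2,numpy as np
a=cv2.imread("pics/side0.png");b=cv2.imread("pics/top0.png")
cv2.imwrite("pics/c1.png",np.vstack([cv2.resize(a[150:320,190:400],None,fx=3.5,fy=3.5)[:298*2:2,::1][:, :735] if 0 else cv2.resize(a[160:310,200:400],(400*2,300)) if 0 else cv2.resize(a[165:315,180:380],(400,300)), cv2.resize(b[120:270,200:400],(400,300))]))
cv2.imwrite("pics/c2.png",cv2.resize(b[140:250,230:340],(600,600),interpolation=cv2.INTER_CUBIC))
cv2.imwrite("pics/c3.png",cv2.resize(a[170:310,210:350],(600,600),interpolation=cv2.INTER_CUBIC))
E
```

```text
(no output)
```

View pics/c2.png

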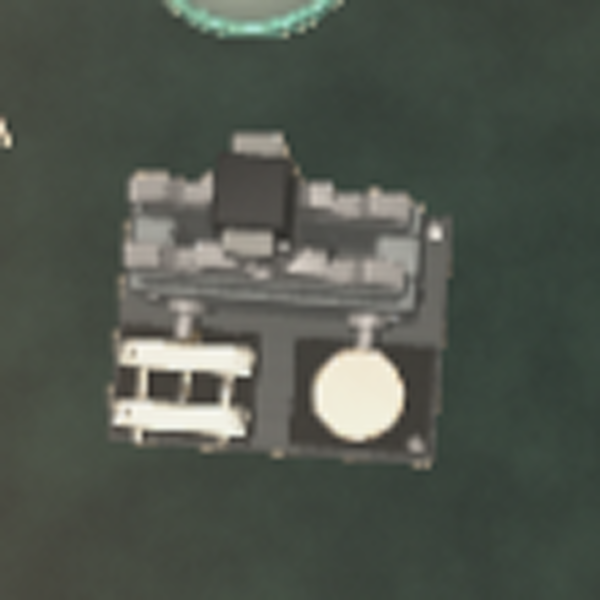

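View pics/c3.png

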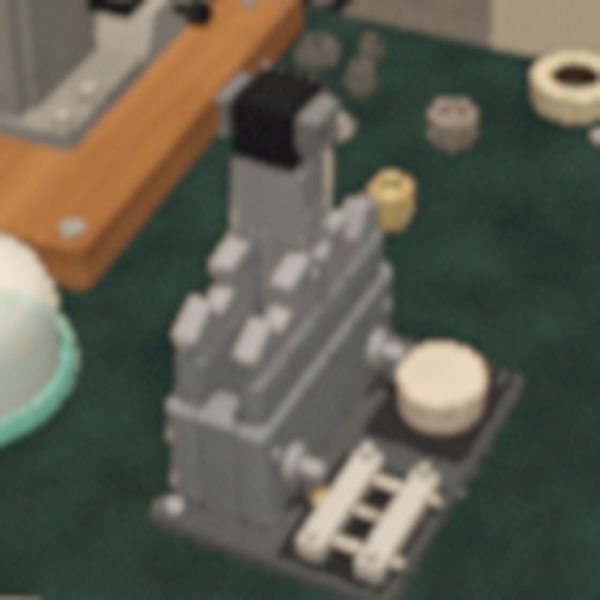

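View pics/side0.png

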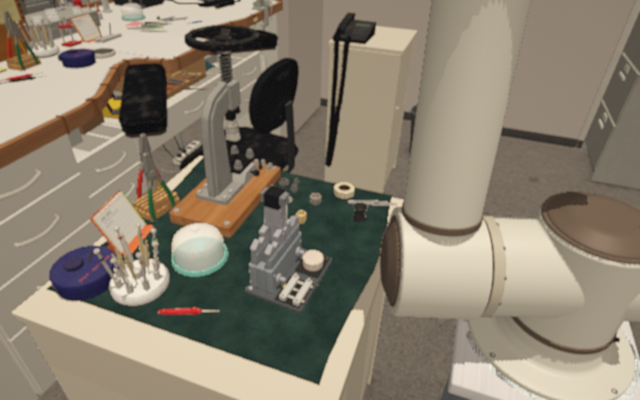

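```bash
cat > fit.py <<'E'
from h import *
from scipy.optimize import least_squares
from scipy.spatial.transform import Rotation as Ro
s35,c35=np.sin(.35),np.cos(.35)
M={"lever_head":(0,0,.186),"neutral_notch":(0,0,.12),"drive":(0,0,0),"holder":(-.06,.042,.012),"box_round":(-.06,-.042,.012)}
O=[("lever_head","side",273.7,198.5),("lever_head","top",277.6,175.6),("neutral_notch","side",276.8,224.8),("neutral_notch","top",277.8,182.2),("drive","side",274.9,275.5),("drive","top",282.2,190.5),("holder","side",292.9,290),("holder","top",265.6,211.9),("box_round","side",311.6,266.6),("box_round","top",295.6,212.6)]
k=110/600
C=[((-.09,.078,.01),"top",230+110*k,140+440*k),((-.09,-.078,.01),"top",230+432*k,140+465*k),((.03,-.078,.01),"top",230+452*k,140+218*k)]
k2=140/600
C+=[((.03,.078,.01),"side",210+153*k2,170+512*k2),((-.09,-.078,.01),"side",210+522*k2,170+378*k2)]
obs=[(M[n],c,u,v) for n,c,u,v in O]+C
def w(p,m):
    c,s=np.cos(p[2]),np.sin(p[2]);return np.array([p[0]+c*m[0]-s*m[1],p[1]+s*m[0]+c*m[1],m[2]])
f=lambda p:np.concatenate([proj(c,w(p,m))-[u,v] for m,c,u,v in obs])
r=least_squares(f,[.508,.035,0],loss="soft_l1")
print(r.x,np.degrees(r.x[2]));print(f(r.x).reshape(-1,2).round(1).tolist())
R=Ro.from_euler("xyz",observe()["eef_rot"],degrees=True).as_matrix();print(R.round(3))
E
python3 fit.py; python3 -c "
import cv2;b=cv2.imread('pics/top0.png');cv2.imwrite('pics/t.png',b)"
```

```text
[ 0.50841735  0.03452131 -0.0694237 ] -3.977685094232561
[[0.6, -0.3], [-2.1, 0.7], [-1.3, 2.0], [0.6, -0.8], [2.4, -3.2], [0.4, -1.5], [1.5, 1.6], [-1.6, -1.8], [0.9, -2.7], [0.8, -0.1], [-1.2, -0.0], [0.3, 0.0], [0.2, -0.5], [-1.5, 0.6], [0.6, -0.2]]
[[-0.     0.902  0.431]
 [ 0.     0.431 -0.902]
 [-1.     0.    -0.   ]]
```

View pics/top0.png

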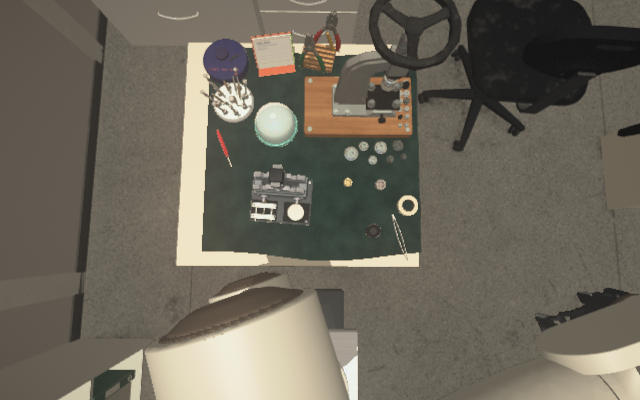

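>>> {"api": "play_rows", "payload": {"moves": [{"tx": -0.004,"roll": -0.1055,"jaw": 1},{"tx": -0.004,"roll": -0.1055,"jaw": 1},{"tx": -0.004,"roll": -0.1055,"jaw": 1},{"tx": -0.004,"roll": -0.1055,"jaw": 1},{"tx": -0.004,"roll": -0.1055,"jaw": 1},{"tx": -0.004,"roll": -0.1055,"jaw": 1},{"tx": -0.004,"roll": -0.1055,"jaw": 1},{"tx": -0.004,"roll": -0.1055,"jaw": 1},{"tx": -0.004,"roll": -0.1055,"jaw": 1},{"tx": -0.004,"roll": -0.1055,"jaw": 1}], "squeeze": 30}}

```text
validation failed for argument at $.mo...
```

>>> {"api": "play_rows", "payload": {"moves": [{"ty": 0.0284,"tz": 0.0112,"jaw": 1},{"ty": 0.0284,"tz": 0.0112,"jaw": 1},{"ty": 0.0284,"tz": 0.0112,"jaw": 1},{"ty": 0.0284,"tz": 0.0112,"jaw": 1},{"ty": 0.0284,"tz": 0.0112,"jaw": 1},{"ty": 0.0284,"tz": 0.0112,"jaw": 1},{"ty": 0.0284,"tz": 0.0112,"jaw": 1},{"ty": 0.0284,"tz": 0.0112,"jaw": 1},{"ty": 0.0284,"tz": 0.0112,"jaw": 1},{"ty": 0.0284,"tz": 0.0112,"jaw": 1}]}}

```text
validation failed for argument at $.mo...
```

>>> {"api": "play_rows", "payload": {"moves": [{"tx": -0.004,"ty": 0,"tz": 0,"roll": -0.1055,"jaw": 1},{"tx": -0.004,"ty": 0,"tz": 0,"roll": -0.1055,"jaw": 1},{"tx": -0.004,"ty": 0,"tz": 0,"roll": -0.1055,"jaw": 1},{"tx": -0.004,"ty": 0,"tz": 0,"roll": -0.1055,"jaw": 1},{"tx": -0.004,"ty": 0,"tz": 0,"roll": -0.1055,"jaw": 1},{"tx": -0.004,"ty": 0,"tz": 0,"roll": -0.1055,"jaw": 1},{"tx": -0.004,"ty": 0,"tz": 0,"roll": -0.1055,"jaw": 1},{"tx": -0.004,"ty": 0,"tz": 0,"roll": -0.1055,"jaw": 1},{"tx": -0.004,"ty": 0,"tz": 0,"roll": -0.1055,"jaw": 1},{"tx": -0.004,"ty": 0,"tz": 0,"roll": -0.1055,"jaw": 1}], "squeeze": 30}}

```text
time: 1.83
ee_pos: [0.2479, -0.5188, 0.2715]
eef_rot: [118.6, 90.0, 114.9]
force: [0.0, -0.4, 0.1]
opening: 0.0858
```

>>> {"api": "play_rows", "payload": {"moves": [{"tx": 0,"ty": 0.0284,"tz": 0.0112,"roll": 0,"jaw": 1},{"tx": 0,"ty": 0.0284,"tz": 0.0112,"roll": 0,"jaw": 1},{"tx": 0,"ty": 0.0284,"tz": 0.0112,"roll": 0,"jaw": 1},{"tx": 0,"ty": 0.0284,"tz": 0.0112,"roll": 0,"jaw": 1},{"tx": 0,"ty": 0.0284,"tz": 0.0112,"roll": 0,"jaw": 1},{"tx": 0,"ty": 0.0284,"tz": 0.0112,"roll": 0,"jaw": 1},{"tx": 0,"ty": 0.0284,"tz": 0.0112,"roll": 0,"jaw": 1},{"tx": 0,"ty": 0.0284,"tz": 0.0112,"roll": 0,"jaw": 1},{"tx": 0,"ty": 0.0284,"tz": 0.0112,"roll": 0,"jaw": 1},{"tx": 0,"ty": 0.0284,"tz": 0.0112,"roll": 0,"jaw": 1}]}}

```text
time: 2.67
ee_pos: [0.3798, -0.2419, 0.2715]
eef_rot: [-28.8, 90.0, -32.8]
force: [0.6, -0.9, -0.9]
opening: 0.0855
```

>>> {"api": "play_rows", "payload": {"moves": [{"tx": 0,"ty": 0.0284,"tz": 0.0112,"roll": 0,"jaw": 1},{"tx": 0,"ty": 0.0284,"tz": 0.0112,"roll": 0,"jaw": 1},{"tx": 0,"ty": 0.0284,"tz": 0.0112,"roll": 0,"jaw": 1},{"tx": 0,"ty": 0.0284,"tz": 0.0112,"roll": 0,"jaw": 1},{"tx": 0,"ty": 0.0284,"tz": 0.0112,"roll": 0,"jaw": 1},{"tx": 0,"ty": 0.0284,"tz": 0.0112,"roll": 0,"jaw": 1},{"tx": 0,"ty": 0.0284,"tz": 0.0112,"roll": 0,"jaw": 1},{"tx": 0,"ty": 0.0284,"tz": 0.0112,"roll": 0,"jaw": 1},{"tx": 0,"ty": 0.0284,"tz": 0.0112,"roll": 0,"jaw": 1},{"tx": 0,"ty": 0.0284,"tz": 0.0112,"roll": 0,"jaw": 1}]}}

```text
time: 3.5
ee_pos: [0.5115, 0.0337, 0.2715]
eef_rot: [7.2, 90.0, 3.2]
force: [0.5, -0.6, 0.9]
opening: 0.0854
```

>>> {"api": "play_rows", "payload": {"moves": [{"tx": 0.01,"ty": -0.002,"tz": -0.001,"roll": 0,"jaw": 1},{"tx": 0.01,"ty": 0,"tz": 0,"roll": 0,"jaw": 1},{"tx": 0.01,"ty": 0,"tz": 0,"roll": 0,"jaw": 1},{"tx": 0.01,"ty": 0,"tz": 0,"roll": 0,"jaw": 1},{"tx": 0.01,"ty": 0,"tz": 0,"roll": 0,"jaw": 1},{"tx": 0.01,"ty": 0,"tz": 0,"roll": 0,"jaw": 1},{"tx": 0.01,"ty": 0,"tz": 0,"roll": 0,"jaw": 1},{"tx": 0.01,"ty": 0,"tz": 0,"roll": 0,"jaw": 1},{"tx": 0.01,"ty": 0,"tz": 0,"roll": 0,"jaw": 1},{"tx": 0.008,"ty": 0,"tz": 0,"roll": 0,"jaw": 1}]}}

```text
time: 4.33
ee_pos: [0.5098, 0.0301, 0.1721]
eef_rot: [170.3, 90.0, 166.3]
force: [0.1, 0.3, -0.3]
opening: 0.0853
```

```bash
python3 - <<'E'
from h import *
a=capture("side");b=capture("top");s=observe();print(s["ee_pos"],s["force"],s["time"])
for n in("lever_head",):
    d={}
    for c in("side","top"):
        r=landmark_of(n,c)
        if r:d[c]=r[0]["uv"];print(c,np.round(r[0]["uv"],1),r[0]["score"])
    if len(d)==2:print(tri(d))
A=cv2.resize(a[150:270,220:340],(600,600),interpolation=cv2.INTER_CUBIC)
print(proj("side",s["ee_pos"]))
cv2.imwrite("pics/g1.png",A)
E
```

```text
[0.50940278 0.03024398 0.17182153] [-0.45872927  0.82258786  0.49128724] 4.4333
side [273.  201.3] 0.86
top [281.8 190.8] 0.53
[0.49764856 0.02816232 0.1747563 ]
[275.06547867 203.16183091]
```

View pics/g1.png

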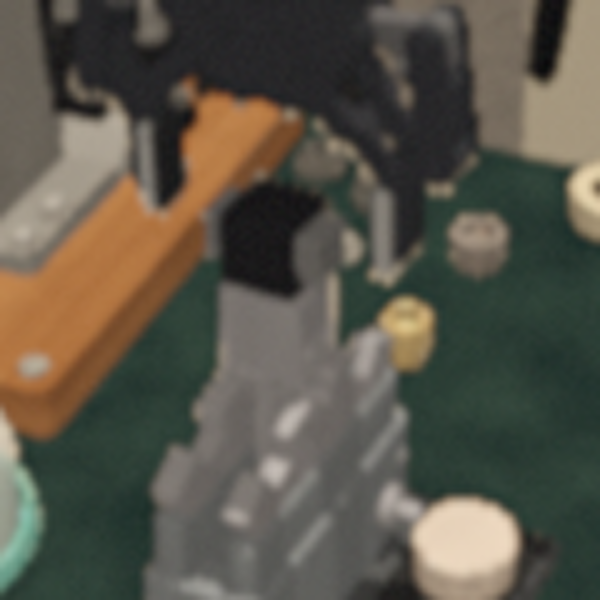

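>>> {"api": "play_rows", "payload": {"moves": [{"tx": 0.004,"ty": 0,"tz": 0,"roll": 0,"jaw": 1},{"tx": 0,"ty": 0,"tz": 0,"roll": 0,"jaw": 0.5},{"tx": 0,"ty": 0,"tz": 0,"roll": 0,"jaw": 0.3},{"tx": 0,"ty": 0,"tz": 0,"roll": 0,"jaw": 0},{"tx": 0,"ty": 0,"tz": 0,"roll": 0,"jaw": 0},{"tx": 0,"ty": 0,"tz": 0,"roll": 0,"jaw": 0},{"tx": 0,"ty": 0,"tz": 0,"roll": 0,"jaw": 0},{"tx": 0,"ty": 0,"tz": 0,"roll": 0,"jaw": 0},{"tx": 0,"ty": 0,"tz": 0,"roll": 0,"jaw": 0},{"tx": 0,"ty": 0,"tz": 0,"roll": 0,"jaw": 0}], "squeeze": 30}}

```text
time: 5.37
ee_pos: [0.5099, 0.0302, 0.17]
eef_rot: [8.7, 90.0, 4.7]
force: [-5.5, -0.1, 8.5]
opening: 0.0296
```

>>> {"api": "play_rows", "payload": {"moves": [{"tx": -0.002,"ty": 0,"tz": 0,"roll": 0,"jaw": 0},{"tx": -0.002,"ty": 0,"tz": 0,"roll": 0,"jaw": 0},{"tx": -0.002,"ty": 0,"tz": 0,"roll": 0,"jaw": 0},{"tx": -0.002,"ty": 0,"tz": 0,"roll": 0,"jaw": 0},{"tx": -0.002,"ty": 0,"tz": 0,"roll": 0,"jaw": 0},{"tx": -0.002,"ty": 0,"tz": 0,"roll": 0,"jaw": 0},{"tx": -0.002,"ty": 0,"tz": 0,"roll": 0,"jaw": 0},{"tx": -0.002,"ty": 0,"tz": 0,"roll": 0,"jaw": 0},{"tx": -0.002,"ty": 0,"tz": 0,"roll": 0,"jaw": 0},{"tx": 0,"ty": 0,"tz": 0,"roll": 0,"jaw": 0}]}}

```text
time: 6.2
ee_pos: [0.5098, 0.0303, 0.1876]
eef_rot: [152.4, 90.0, 148.4]
force: [-5.1, -0.2, -7.5]
opening: 0.0293
```

```bash
python3 - <<'E'
from h import *
a=capture("side");s=observe();print(s["ee_pos"],s["force"],s["time"],s["opening"])
r=landmark_of("lever_head","side");print(r[0]["uv"] if r else r)
cv2.imwrite("pics/g2.png",cv2.resize(a[150:270,220:340],(600,600),interpolation=cv2.INTER_CUBIC))
E
```

```text
[0.5098015  0.03026956 0.18737209] [-3.90827719 -0.85570206 -8.75200553] 6.25 0.029481997767500587
[271.9, 188.9]
```

View pics/g2.png

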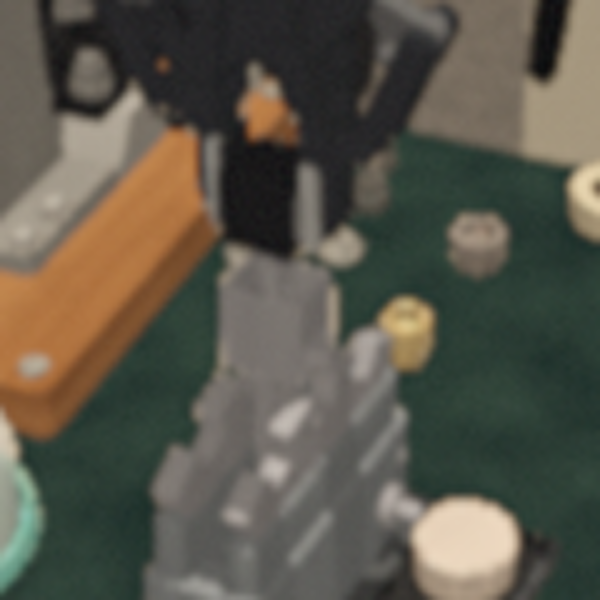

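>>> {"api": "play_rows", "payload": {"moves": [{"tx": 0.0001,"ty": 0.0065,"tz": 0,"roll": 0,"jaw": 0},{"tx": 0.0003,"ty": 0.0065,"tz": 0,"roll": 0,"jaw": 0},{"tx": 0.0005,"ty": 0.0065,"tz": 0,"roll": 0,"jaw": 0},{"tx": 0.0007,"ty": 0.0065,"tz": 0,"roll": 0,"jaw": 0},{"tx": 0.001,"ty": 0.0065,"tz": 0,"roll": 0,"jaw": 0},{"tx": 0.0012,"ty": 0.0065,"tz": 0,"roll": 0,"jaw": 0},{"tx": 0.0015,"ty": 0.0065,"tz": 0,"roll": 0,"jaw": 0},{"tx": 0.0017,"ty": 0.0065,"tz": 0,"roll": 0,"jaw": 0},{"tx": 0.002,"ty": 0.0065,"tz": 0,"roll": 0,"jaw": 0},{"tx": 0.0022,"ty": 0.0065,"tz": 0,"roll": 0,"jaw": 0}]}}

```text
time: 7.13
ee_pos: [0.5145, 0.0957, 0.176]
eef_rot: [-107.9, 90.0, -111.9]
force: [-4.1, -4.3, -6.3]
opening: 0.0293
```

```bash
python3 - <<'E'
from h import *
a=capture("side");b=capture("top");s=observe();print(s["ee_pos"],s["force"],s["time"],s["opening"])
for q in("lever_head","left_notch"):
    r=landmark_of(q,"side");print(q,[(x["uv"],x["score"]) for x in r])
for th in(.30,.325,.35,.37):
    for R in(.183,):
        y=R*np.sin(th);z=.02+R*np.cos(th);X=[.5084+.069*y,.0345+y,z];print(th,proj("side",X).round(1),np.round(X,3))
cv2.imwrite("pics/g3.png",cv2.resize(a[150:270,200:320],(600,600),interpolation=cv2.INTER_CUBIC))
E
```

```text
[0.51442782 0.09600359 0.17577465] [-3.24229375 -1.75110097 -7.84098398] 7.2333 0.029623343543036574
lever_head [([254.6, 214.7], 0.92)]
left_notch [([268.1, 237.7], 0.56)]
0.3 [258.9 210.5] [0.512 0.089 0.195]
0.325 [257.6 212.5] [0.512 0.093 0.193]
0.35 [256.3 214.7] [0.513 0.097 0.192]
0.37 [255.3 216.4] [0.513 0.101 0.191]
```

View pics/g3.png

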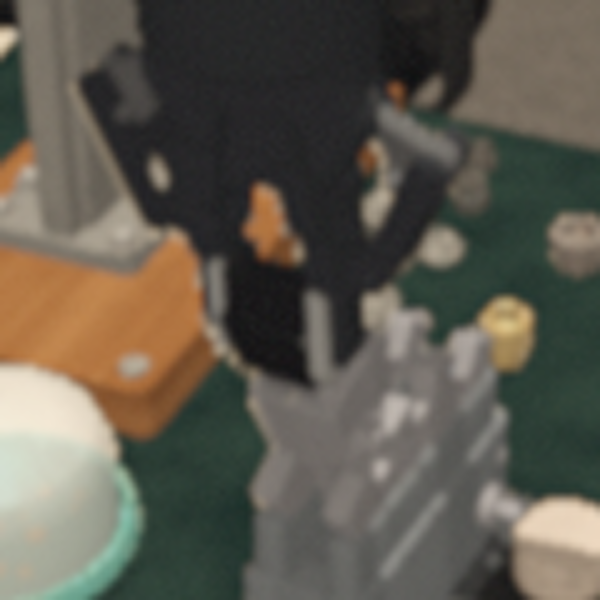

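>>> {"api": "play_rows", "payload": {"moves": [{"tx": 0.002,"ty": -0.0007,"tz": 0,"roll": 0,"jaw": 0},{"tx": 0.002,"ty": -0.0007,"tz": 0,"roll": 0,"jaw": 0},{"tx": 0.002,"ty": -0.0007,"tz": 0,"roll": 0,"jaw": 0},{"tx": 0.002,"ty": -0.0007,"tz": 0,"roll": 0,"jaw": 0},{"tx": 0.002,"ty": -0.0007,"tz": 0,"roll": 0,"jaw": 0},{"tx": 0.002,"ty": -0.0007,"tz": 0,"roll": 0,"jaw": 0},{"tx": 0.002,"ty": -0.0007,"tz": 0,"roll": 0,"jaw": 0},{"tx": 0.002,"ty": -0.0007,"tz": 0,"roll": 0,"jaw": 0},{"tx": 0,"ty": 0,"tz": 0,"roll": 0,"jaw": 0},{"tx": 0,"ty": 0,"tz": 0,"roll": 0,"jaw": 0}]}}

```text
time: 8.17
ee_pos: [0.5144, 0.0902, 0.1619]
eef_rot: [39.6, 89.8, 35.6]
force: [-10.0, 7.9, 15.2]
opening: 0.0294
```

>>> {"api": "play_rows", "payload": {"moves": [{"tx": -0.001,"ty": 0,"tz": 0,"roll": 0,"jaw": 0},{"tx": -0.001,"ty": 0.001,"tz": 0,"roll": 0,"jaw": 0},{"tx": -0.001,"ty": 0,"tz": 0,"roll": 0,"jaw": 0.3},{"tx": 0,"ty": 0,"tz": 0,"roll": 0,"jaw": 0.5},{"tx": 0,"ty": 0,"tz": 0,"roll": 0,"jaw": 0.8},{"tx": 0,"ty": 0,"tz": 0,"roll": 0,"jaw": 1},{"tx": 0,"ty": 0,"tz": 0,"roll": 0,"jaw": 1},{"tx": 0,"ty": 0,"tz": 0,"roll": 0,"jaw": 1},{"tx": 0,"ty": 0,"tz": 0,"roll": 0,"jaw": 1},{"tx": 0,"ty": 0,"tz": 0,"roll": 0,"jaw": 1}]}}

```text
time: 9.0
ee_pos: [0.5143, 0.0905, 0.1632]
eef_rot: [21.6, 90.0, 17.5]
force: [-0.6, -0.4, 0.8]
opening: 0.0854
```

```bash
python3 - <<'E'
from h import *
a=capture("side");s=observe();print(s["ee_pos"],s["force"],s["time"],s["opening"])
r=landmark_of("lever_head","side");print([(x["uv"],x["score"]) for x in r])
for th in(.325,.35,.37):
    for R in(.166,.1775):
        y=R*np.sin(th);z=.02+R*np.cos(th);X=[.5084+.069*y,.0345+y,z];print(th,R,proj("side",X).round(1))
cv2.imwrite("pics/g4.png",cv2.resize(a[150:270,200:320],(600,600),interpolation=cv2.INTER_CUBIC))
E
```

```text
[0.51421584 0.09050172 0.16317655] [ 0.07479792 -0.42483335  0.68781826] 9.05 0.08523222318367703
[([257.0, 223.5], 0.66)]
0.325 0.166 [259.7 218.3]
0.325 0.1775 [258.3 214.4]
0.35 0.166 [258.6 220.2]
0.35 0.1775 [257.1 216.5]
0.37 0.166 [257.7 221.8]
0.37 0.1775 [256.1 218.1]
```

View pics/g4.png

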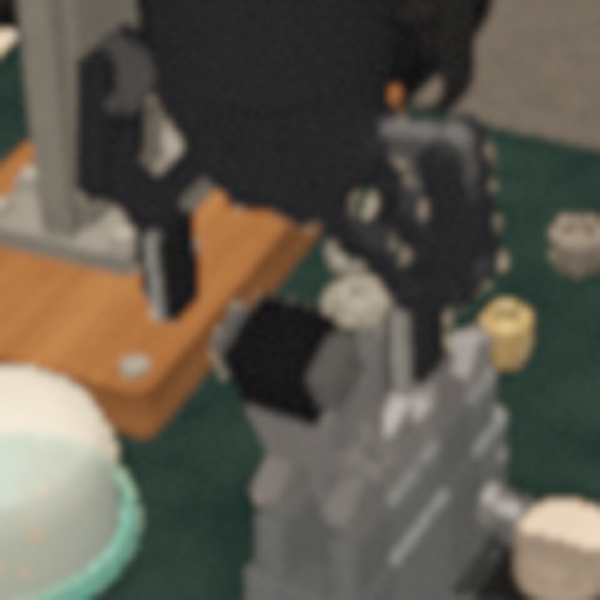

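>>> {"api": "play_rows", "payload": {"moves": [{"tx": -0.01,"ty": 0,"tz": 0,"roll": 0,"jaw": 1},{"tx": -0.01,"ty": 0,"tz": 0,"roll": 0,"jaw": 1},{"tx": -0.01,"ty": 0,"tz": 0,"roll": 0,"jaw": 1},{"tx": -0.01,"ty": 0,"tz": 0,"roll": 0,"jaw": 1},{"tx": -0.01,"ty": 0,"tz": 0,"roll": 0,"jaw": 1},{"tx": -0.01,"ty": 0,"tz": 0,"roll": 0,"jaw": 1},{"tx": -0.01,"ty": 0,"tz": 0,"roll": 0,"jaw": 1},{"tx": -0.01,"ty": 0,"tz": 0,"roll": 0,"jaw": 1},{"tx": -0.01,"ty": 0,"tz": 0,"roll": 0,"jaw": 1},{"tx": 0,"ty": 0,"tz": 0,"roll": 0,"jaw": 1}]}}

```text
time: 9.93
ee_pos: [0.5147, 0.0905, 0.2554]
eef_rot: [8.3, 89.9, 4.3]
force: [-0.1, -0.1, 0.3]
opening: 0.0852
```

```bash
python3 - <<'E'
from h import *
a=capture("side");s=observe();print(s["ee_pos"],s["force"],s["time"],np.abs(s["qvel"]).max())
r=landmark_of("lever_head","side");print([(x["uv"],x["score"]) for x in r])
cv2.imwrite("pics/g5.png",cv2.resize(a[150:310,200:360],(600,600),interpolation=cv2.INTER_CUBIC))
E
```

```text
[0.51451732 0.09050028 0.25415379] [-0.12913564 -0.53221246 -1.25707203] 9.9833 1.9099528143581344
[([258.6, 222.8], 0.84), ([311.1, 264.8], 0.51)]
```

View pics/g5.png

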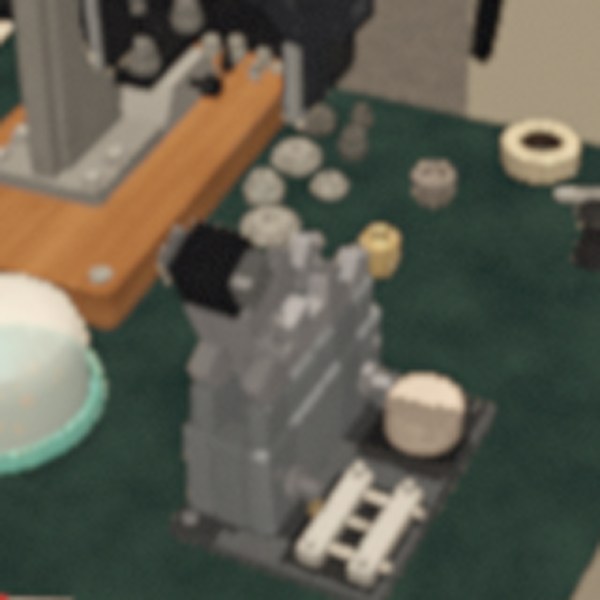

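The lever leans to the holder side, with the head home at about (215,268) in the crop and the buttons out. The gripper is clear and nothing else has been disturbed.

```bash
python3 -c "
from plant import *
print(finish_job())"
```

```text
the job is handed in; nothing more can be done
None
```

The lever is in the left (+y) end notch, the side where the movement holder stands, and the job is handed in at about 10 s of the 32 s allowed. I squeezed both buttons and lifted the head about 17 mm. I then swung the lever along its arc, lowered it into the notch, let go and backed off about 90 mm.

- **Seating:** in the last side picture the network put the head at pixel (258.6, 222.8). My model predicts about (258.6, 220.2) for fully home at 0.35 rad, and about (257.1, 216.5) if the pin were still on the gate. The 2.6-pixel row difference is towards lower, not raised, and about what my fit left on other points. The buttons showed out and the gripper was clear.
- **Forces:** every reading stayed under about 20 N. The highest was an upward push of about 15 N as the head bottomed in the notch, which I took as it reaching home.
- **Disagreements:** before the grasp, the measured head position was about 3–4 mm towards −y of the drive model, which is within the lever's play in the notch. While squeezed, the gripper opening read 29.5 mm rather than the 32 mm expected with the buttons fully in. Once the gripper was over the lever, the top camera's head position was off and I did not use it.
- **Not checked:** the final picture shows the drive, holder, box and tape with no visible change. The loupe was only partly in view, and I took no final top picture.

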